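# Put the kitchen odds and ends into the organisers that fit them

### The job

Tidy the four odds and ends on the counter into the white drawer organisers, each into the one that fits it: the liner roll lying in the long tray, the jar standing upright in the round holder, the marker lying in the longest compartment of the divided tote and the battery lying in the tote's smallest compartment (its middle-sized one stays empty). Lay each one fully down inside its rims, leave the glass shaker and the blue mug where they stand, and let go of everything at the end.

Things in the scene. Friction and masses are not known exactly. Their poses are not given: they have to be found in the camera images.
- liner_roll: Off-white cardboard-like roll of shelf liner with a yellow band at its -y end; a cylinder 53 mm in diameter and 201 mm long, lying along its own y axis, 0.25 kg. Origin: middle of its length, on the underside at the start (26 mm below the axis; turns with the roll if it rolls). Grasp across its axis from above, at about half height or a little above.
- marker: White marker pen with a black cap, about 16 mm thick and 135 mm long, lying along its own y axis, 0.02 kg. Origin: middle of its length, on the underside at the start, 8 mm below its axis. Grasp across its axis.
- battery: Yellow and green cylindrical battery, 16 mm in diameter and 50 mm long, lying along its own y axis, 0.023 kg. Origin: middle of its length, on the underside at the start, 8 mm below its axis. Grasp across its axis.
- jar: Small blue jar with a red screw cap, standing upright, 49 mm in diameter (body up to 63 mm high, cap 40 mm in diameter up to 81 mm), 0.12 kg. Origin: centre of the underside, z up. Grasp round the body from above.
- long_tray: Plain long white tray, one compartment, fixed to the counter by its rubber feet; outside 85 mm (x) by 235 mm (y), inside 75 by 225 mm, rim 15 mm high, inner floor 4 mm high. Origin: centre of its underside; the long side is y.
- round_holder: Round white holder, a shallow cup 84 mm across outside and 74 mm inside, rim 15 mm high, inner floor 4 mm high, fixed to the counter. Origin: centre of its underside.
- tote: White divided tote, fixed; 155 (x) by 190 mm (y) outside, rims and 5 mm dividers 15 mm high, inner floor 4 mm high. Origin: centre of underside. Compartments, inside size x by y and centre in mm: longest, on the -x (robot's) side, 70 by 180 at (-37.5, 0); smallest, on the +x +y side, 70 by 70 at (37.5, 55); middle-sized, on the +x -y side, 70 by 105 at (37.5, -37.5).
- shaker: Glass shaker with white contents and a grey cap, 44 mm in diameter, 90 mm high, loose; stays where it is. Origin: centre of the underside.
- mug: Blue mug, 80 mm wide, 90 mm high, handle towards -y (109 mm with the handle), loose; stays where it is. Origin: underside, in the middle of the length with the handle.
Not all that is in view belongs to the job. What is shaped like the jar but orange or yellow is not meant.

How it is judged:
At the end, for the whole second after the job is handed in: Roll level in the long tray (middle within 13.5 mm of the tray's, lengthwise), jar upright on the round holder's floor (within 15 mm of centre), marker level on the floor of the tote's longest compartment and roughly along it, battery level on the floor of the smallest; all at rest (x of liner_roll in the frame of long_tray between -0.038 and 0.038 m and y of liner_roll in the frame of long_tray between -0.0135 and 0.0135 m and height (world z) of liner_roll below 0.058 m and angle between the y axis of liner_roll and the y axis of long_tray, either way round below 0.15 rad and angle between liner_roll's own y axis and vertical between 1.53 and 1.61 rad and linear speed of each of liner_roll, marker, battery, jar below 0.02 m/s and x of marker in the frame of tote between -0.073 and -0.002 m and y of marker in the frame of tote between -0.03 and 0.03 m and height (world z) of each of marker, battery below 0.024 m and angle between the y axis of marker and the y axis of tote, either way round below 0.45 rad and angle between marker's own y axis and vertical between 1.45 and 1.69 rad and x of battery in the frame of tote between 0.002 and 0.073 m and y of battery in the frame of tote between 0.02 and 0.09 m and angle between battery's own y axis and vertical between 1.45 and 1.69 rad and horizontal distance between jar and round_holder below 0.015 m and height (world z) of jar below 0.01 m and angle between jar's own z axis and vertical below 0.12 rad); the robot touches nothing.
It fails at once if the glass shaker is knocked or moved by more than 25 mm (distance of shaker from where it was at the start of the episode above 0.025 m).
It fails at once if the blue mug is knocked or moved by more than 25 mm (distance of mug from where it was at the start of the episode above 0.025 m).
It also fails if it takes over 99 s, if anything falls off the work surface, if the arm or the gripper's body presses on something with over 40 N, if the wrist force passes 120 N, or if a joint passes its speed limit or range.

### The arm

A 6-joint arm with a two-finger parallel gripper is mounted at the origin on a cart in front of the work surface, level with it; the furniture and walls round the work are solid. World frame = base frame: x ahead of the robot, y to its left, z up, the work surface at z = 0. Lengths are in m, angles in rad, forces in N, time in s.
With the tool pointing down it reaches from about 0.3 to 0.775 m from the base axis. Payload 14.6 kg.
Tool frame: the origin (TCP) lies on the mounting face of the last link; the fingertips stand 199 mm ahead of it and the grasp point (between the pads) lies 180 mm ahead of it; z points along the fingers, y is the line along which they close (so a half turn about z gives the same grasp; the last joint's range is limited). The gripper opens to 94 mm and grips with 3 to 60 N. Pads are 16 mm wide; open, the fingers measure 119 mm over their backs; the gripper's body (75 mm by 177 mm) begins 78 mm behind the grasp point.
Start: joints at [-1.275, 0.3, 1.521, -0, 1.321, -0.067], TCP at [0.195, -0.514, 0.405] pointing down, gripper open.
Joint ranges: [-3.03, 3.03], [-0.79, 2.21], [0.23, 2.52], [-1.04, 4.18], [0, 3.07], [-2.55, 2.55]. Speed limits (rad/s): [2.22, 2.22, 2.57, 3.14, 3.14, 3.14].

### API

Orientations are given as [roll, pitch, yaw] about the fixed x, y, z axes, in that order (R = Rz(yaw) Ry(pitch) Rx(roll)).
In Python, from station import telemetry, cams, workorder, finder gives the robot as it stands.
- The arm moves only by the tool jog_arm, never from a script. Its argument "rows" is a list of rows, each an object with "gripper": the finger opening in m, from 0 to 0.094; "slide": the shift along the tool's x, y, z in m, a list of three; "spin": the turn about the tool's z in rad. In form: [{"gripper": gripper, "slide": [tx, ty, tz], "spin": spin}, ...]. A call has 1 to 8 rows; each row is the pose to reach, as a shift and turn from the pose commanded when the call began, along the tool's axes at that moment; what a row does not reach only later rows make up. A row lasts 1/10 s, in which the tool goes at most 50 mm and 8.59 degrees, less where a joint would pass 70% of its speed; a pose out of reach is approached as far as the arm can. A call with a gripper value outside its range is refused whole. The fingers move at their own pace and stop on an object; "squeeze" is the grip in N (left out, the last holds). Time passes only in rows, so rows that repeat a pose let the fingers close. It gives the time, the measured TCP pose, the force, the opening and the grip force at its end, in the units of the state.
- telemetry.get_obs(): the state, without advancing time (a new reading comes with each control period).
- cams.camera(name): name is "scene" or "top"; returns (picture, depth): 384x512x3 uint8, red, green, blue; 384x512 float32, m along the optical axis (not along the pixel's ray), 0 where there is no reading.
- cams.camera_info(name): a dict with "camera_matrix" (3x3 intrinsics, pixels), "R" (3x3) and "t" (3): a world point X has camera coordinates R X + t. Camera axes: x right, y down, z forward; pixel columns grow to the right and rows downward; lengths in m; the calibration is good to about 2 mm. A picture is of the moment at which its call begins. camera_info takes no time and is no camera call.
- workorder.hand_in(): hands the job in; it is judged then, once.
Trained networks look in the newest picture that a camera, given by its name, has taken for a name from the list of things; names that differ only in an ending like _2 or _b are one class to them, and where a whole thing is asked for, a point or a joint stands for the part that bears it (a point fixed in the world has none). Each returns a list of dicts, best first, with "confidence" (0 to 1); they miss things now and then, are a little off and sometimes report something else, mostly with a low value. They report only what shows in the picture. A call takes as long as a camera call. They do not tell look-alikes from the thing itself.
- finder.find_in(target, camera): "point" ([x, y, z] in m, in world coordinates, good to about 4 mm: the middle of the surface that is visible of it).
- finder.masks_of(target, camera): "region" (384x512 bool, what is visible of it).
The state is a dict: "time_s": time; "qpos": joint angles; "joint_vel": joint speeds; "tau": joint torques, N m; "ee_pos": TCP position; "eef_rot": TCP orientation; "force": force on the tool from outside, world axes, zero at the start; "moment": the same for the moment, N m; "grip_width": finger opening in m; "grip_force": force on a finger pad.
Only numpy, scipy, OpenCV 4.12 (cv2) and the standard library are available. Lean on these libraries where they do the work, as an engineer would, in place of code of your own. Each camera call takes 0.05 s, during which the arm holds its last target. There are 200 camera calls.

## Working session

There is one attempt and no reset: what is moved stays moved. The work goes in short steps, Python scripts to look and compute and a tool call to move; the robot and the scene stay as the last step left them, time stands still between calls to the robot, and variables do not carry over. Pictures are saved under pics/ and viewed, at most 14 in all, crops included, and the job is handed in when it is done.

Besides the shell and the picture viewer there is one more tool, called after "Request:" by a JSON object that holds its "op" and its "data". jog_arm: Moves the arm, as the interface text tells. Its arguments: {"type":"object","properties":{"rows":{"type":"array","items":{"type":"object","properties":{"gripper":{"type":"number"},"slide":{"type":"array","items":{"type":"number"}},"spin":{"type":"number"}}}},"squeeze":{"type":"number"}},"required":["rows"]}

```bash
mkdir -p pics; ls; cat > h.py <<'E'
import numpy as np, cv2
from station import telemetry, cams, workorder, finder
def cloud(cam,d):
    i=cams.camera_info(cam);K=np.array(i["camera_matrix"]);R=np.array(i["R"]);t=np.array(i["t"])
    v,u=np.mgrid[:d.shape[0],:d.shape[1]]
    c=np.stack([(u-K[0,2])/K[0,0]*d,(v-K[1,2])/K[1,1]*d,d],-1)
    return (c-t)@R
E
python3 - <<'E'
from h import *
for c in("top","scene"):
    p,d=cams.camera(c); cv2.imwrite(f"pics/{c}0.png",p[:,:,::-1]); np.savez(f"{c}0.npz",p=p,d=d,P=cloud(c,d))
    i=cams.camera_info(c);print(c,-np.array(i["R"]).T@np.array(i["t"]))
    for n in "liner_roll marker battery jar long_tray round_holder tote shaker mug".split():
        m=finder.masks_of(n,c);P=cloud(c,d)
        for x in m[:3]:
            r=x["region"]&(d>0);q=P[r]
            if len(q)<5: continue
            vv,uu=np.nonzero(r)
            top=q[q[:,2]>np.percentile(q[:,2],30)]
            rc=cv2.minAreaRect((q[:,:2]*1000).astype(np.float32))
            print(c,n,round(x["confidence"],2),"px",int(uu.mean()),int(vv.mean()),"med",np.median(q,0).round(3),"zp",np.percentile(q[:,2],[5,95]).round(3),"rect",np.round(rc[0]),np.round(rc[1]),round(rc[2]),len(q))
s=telemetry.get_obs();print(s)
E
```

```text
pics
top [0.48924146 0.01207805 1.30174023]
top liner_roll 0.79 px 347 239 med [ 0.395 -0.258  0.048] zp [0.03  0.055] rect [ 392. -268.] [ 56. 217.] 7 1325
top marker 0.6 px 160 246 med [0.385 0.281 0.015] zp [0.01  0.019] rect [385. 282.] [123.  14.] 68 187
top battery 0.6 px 221 222 med [0.45  0.103 0.015] zp [0.008 0.019] rect [450. 104.] [48. 14.] 48 76
top jar 0.74 px 288 225 med [ 0.438 -0.089  0.08 ] zp [0.004 0.085] rect [437. -91.] [45. 52.] 67 255
top jar 0.53 px 257 214 med [ 0.472 -0.003  0.08 ] zp [0.051 0.085] rect [470.  -2.] [43. 46.] 89 212
top jar 0.52 px 310 197 med [ 0.517 -0.152  0.08 ] zp [0.036 0.085] rect [ 515. -157.] [50. 44.] 53 241
top long_tray 0.59 px 327 122 med [ 0.736 -0.212  0.029] zp [0.005 0.09 ] rect [ 737. -223.] [ 79. 122.] 27 841
top long_tray 0.46 px 187 138 med [0.69 0.19 0.08] zp [0.001 0.091] rect [701. 198.] [55. 44.] 44 210
top tote 0.84 px 253 165 med [0.614 0.005 0.005] zp [0.    0.017] rect [615.   5.] [157. 190.] 5 3364
top shaker 0.51 px 187 138 med [0.69 0.19 0.08] zp [0.024 0.091] rect [699. 200.] [54. 41.] 52 199
top shaker 0.25 
[... 1278 characters left out ...]
725. -202.] [73. 87.] 27 506
{'time_s': 1.0, 'qpos': array([-1.27461403e+00,  2.99892267e-01,  1.52099837e+00,  7.27725829e-06,
        1.32069843e+00, -6.65973454e-02]), 'joint_vel': array([ 0.00053623,  0.00146568, -0.00014432,  0.0003026 , -0.00130274,
        0.00154723]), 'tau': array([ 4.59418225e-04, -5.31661069e+01, -3.52913260e+01,  7.08833593e-02,
        2.11991672e-02,  3.90363709e-05]), 'ee_pos': array([ 0.19517727, -0.51419419,  0.40465051]), 'eef_rot': array([ 3.14158861e+00, -6.79681210e-06,  3.62777839e-01]), 'force': array([-0.58111544,  0.21353666,  0.02483655]), 'moment': array([ 0.02686314, -0.00587076,  0.01627979]), 'grip_force': 0.0, 'grip_width': 0.09365169115633833}
```

```bash
python3 - <<'E'
import cv2
a=cv2.imread("pics/top0.png");cv2.imwrite("pics/top0c.png",cv2.resize(a[80:300,100:420],None,fx=2.5,fy=2.5))
E
```

```text
(no output)
```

View pics/top0c.png

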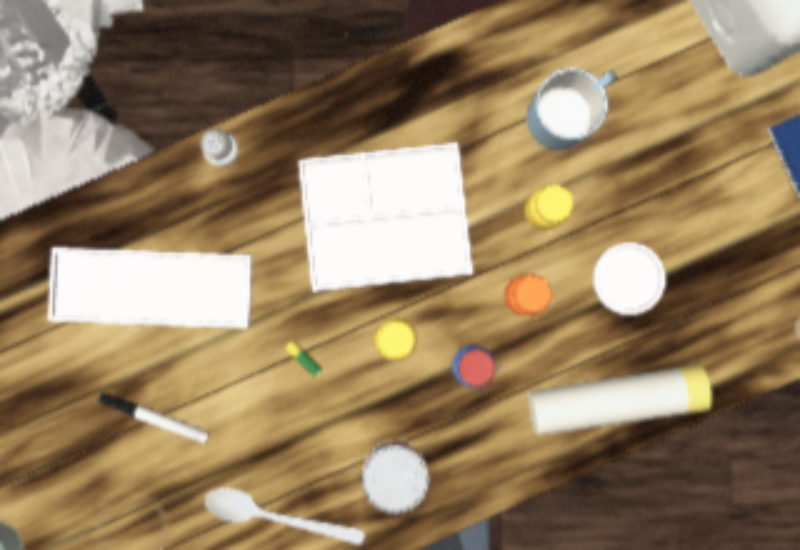

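View pics/scene0.png

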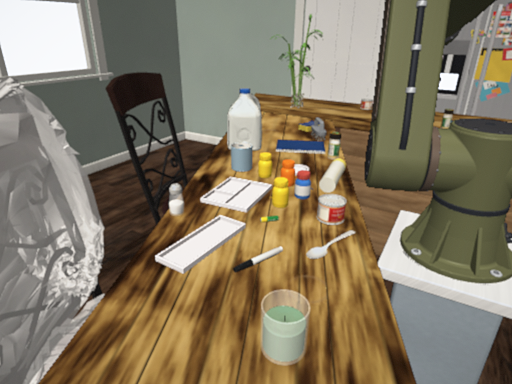

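The top view shows the roll at crop (620,400), the jar with the red cap at (473,366), the battery at (303,358) and the marker at (153,418). The tote is at (385,215), the long tray at (150,288), the round holder at (629,278), the mug at (565,110) and the shaker at (218,148). The yellow and orange jars are look-alikes. The side view agrees with this layout.

```bash
cat >> h.py <<'E'
def plane(cam,uv,z):
    i=cams.camera_info(cam);K=np.array(i["camera_matrix"]);R=np.array(i["R"]);t=np.array(i["t"])
    uv=np.atleast_2d(uv).astype(float);C=-R.T@t
    r=np.c_[(uv[:,0]-K[0,2])/K[0,0],(uv[:,1]-K[1,2])/K[1,1],np.ones(len(uv))]@R
    return C+r*((z-C[2])/r[:,2])[:,None]
def rect(xy):
    c,s,a=cv2.minAreaRect((xy[:,:2]*1000).astype(np.float32)); a=np.radians(a)
    if s[1]>s[0]: a+=np.pi/2; s=s[::-1]
    return np.round(c,1),np.round(s,1),round((a-np.pi/2+np.pi/2)%np.pi-np.pi/2,3)   # angle of long axis from +y
def comp(mask,near):
    n,l,st,ce=cv2.connectedComponentsWithStats(mask.astype(np.uint8))
    k=1+np.argmin([np.hypot(*(c-near)) if s[4]>15 else 1e9 for c,s in zip(ce[1:],st[1:])]); return l==k
E
python3 - <<'E'
from h import *
f=np.load("top0.npz");p,d,P=f["p"],f["d"],f["P"];hsv=cv2.cvtColor(p,cv2.COLOR_RGB2HSV)
H,S,V=cv2.split(hsv)
white=(S<50)&(V>150)
def go(n,m,near,z):
    m=comp(m,near);v,u=np.nonzero(m)
    xy=plane("top",np.c_[u,v],z);h=P[m&(d>0)][:,2]
    print(n,m.sum(),rect(xy),"mean",(xy.mean(0)*1000).round(1),"z",np.percentile(h,[5,50,95]).round(4))
px=lambda x,y:(100+x/2.5,80+y/2.5)
go("tray",white,px(150,288),.015);go("tote",white,px(385,215),.015);go("holder",white,px(629,278),.015)
go("shaker",P[:,:,2]>.03,px(218,148),.09);go("mug",P[:,:,2]>.03,px(565,110),.09)
go("jarcap",((H<8)|(H>172))&(S>110),px(473,366),.081)
go("orange",P[:,:,2]>.06,px(528,294),.081);go("yellow",P[:,:,2]>.06,px(395,340),.081);go("can",P[:,:,2]>.03,px(395,478),.05)
go("roll",P[:,:,2]>.02,px(620,400),.0265)
go("jarh",P[:,:,2]>.06,px(473,366),.081)
go("batt",finder.masks_of("battery","top")[0]["region"],px(303,358),.008)
go("battcol",(H>22)&(H<90)&(S>140)&(V>60)&(P[:,:,2]>.006),px(303,358),.008)
go("marker",(P[:,:,2]>.006),px(153,418),.008)
f=np.load("scene0.npz");p,d,P=f["p"],f["d"],f["P"]
for n,w in dict(tote=(236,194),tray=(199,243),roll=(331,176),jar=(302,185),holder=(300,172)).items():
    q=P[w[1]-8:w[1]+9,w[0]-8:w[0]+9].reshape(-1,3);print("scene",n,np.median(q,0).round(3),np.percentile(q[:,2],[5,95]).round(3))
E
```

```text
tray 2390 (array([534.8, 282.8]), array([236.9,  87.3]), np.float64(-0.059)) mean [534.8 282.9  15. ] z [0.0003 0.0053 0.0163]
tote 3438 (array([613. ,   4.9]), array([190.6, 157.6]), np.float64(0.087)) mean [612.6   5.   15. ] z [0.0002 0.0052 0.0166]
holder 662 (array([ 533.7, -279.7]), array([82.6, 82.4]), np.float64(-0.022)) mean [ 533.4 -280.3   15. ] z [-0.      0.0053  0.0171]
shaker 183 (array([687.3, 188.2]), array([42.4, 38.7]), np.float64(-0.477)) mean [687.6 187.9  90. ] z [0.0356 0.0814 0.0913]
mug 424 (array([ 723.2, -206.1]), array([92.8, 88.8]), np.float64(-0.093)) mean [ 728.1 -206.7   90. ] z [0.0338 0.0721 0.092 ]
jarcap 157 (array([436.4, -93.3]), array([36.2, 36. ]), np.float64(-0.022)) mean [435.7 -93.3  81. ] z [0.0769 0.0815 0.0855]
orange 175 (array([ 517.9, -156.8]), array([40.4, 40.1]), np.float64(0.957)) mean [ 517.7 -156.7   81. ] z [0.074  0.0808 0.0855]
yellow 170 (array([470.5,  -4.5]), array([38.5, 38.5]), np.float64(-0.486)) mean [470.3  -4.   81. ] z [0.0759 0.0809 0.0853]
can 579 (array([312.8,   0.8]), array([76. , 70.9]), np.float64(1.548)) mean 
[... 219 characters left out ...]
 , 38.8]), np.float64(-0.022)) mean [437.  -92.3  81. ] z [0.0754 0.0814 0.0855]
batt 76 (array([450. , 104.5]), array([48.2, 13.7]), np.float64(-0.752)) mean [449.3 104.1   8. ] z [0.0081 0.015  0.0192]
battcol 17 (array([459.7, 115.8]), array([11.9, 10.5]), np.float64(-0.484)) mean [460.  115.7   8. ] z [0.0106 0.0152 0.0209]
marker 239 (array([382.5, 282.9]), array([135.4,  19. ]), np.float64(-0.391)) mean [384.1 282.2   8. ] z [0.0083 0.0139 0.0188]
scene tote [0.61  0.013 0.002] [-0.     0.012]
scene tray [0.54  0.293 0.001] [0.    0.004]
scene roll [ 0.378 -0.202  0.042] [-0.003  0.049]
scene jar [ 0.43  -0.074  0.04 ] [-0.003  0.067]
scene holder [ 0.493 -0.151  0.048] [-0.003  0.079]
```

Request:
{"op": "jog_arm", "data": {"rows": [{"gripper": 0.094,"slide": [0.04,-0.024,0],"spin": -0.14},{"gripper": 0.094,"slide": [0.08,-0.047,0],"spin": -0.29},{"gripper": 0.094,"slide": [0.12,-0.071,0],"spin": -0.44},{"gripper": 0.094,"slide": [0.16,-0.095,0],"spin": -0.59},{"gripper": 0.094,"slide": [0.2,-0.119,0],"spin": -0.74},{"gripper": 0.094,"slide": [0.24,-0.143,0],"spin": -0.89},{"gripper": 0.094,"slide": [0.278,-0.166,0],"spin": -1.04},{"gripper": 0.094,"slide": [0.278,-0.166,0],"spin": -1.19}]}}

```text
time_s: 1.85
ee_pos: [0.3983, -0.257, 0.4048]
eef_rot: [3.141, -0.0, 1.564]
force: [0.3, -0.8, -0.6]
grip_width: 0.094
grip_force: 0.0
```

```bash
cat >> h.py <<'E'
def wp(*pts):
    """pts (x,y,z,yaw|None): slides from the present pose"""
    s=telemetry.get_obs();p=s["ee_pos"];y=s["eef_rot"][2]
    print("t",round(s["time_s"],1),p.round(4),"yaw",round(y,3),"q1,q6",s["qpos"][[0,5]].round(2),"w",round(s["grip_width"],4))
    for X in pts:
        d=np.array(X[:3])-p;sp=0 if X[3] is None else (y-X[3]+np.pi)%(2*np.pi)-np.pi
        print(np.round([d[0]*np.cos(y)+d[1]*np.sin(y),d[0]*np.sin(y)-d[1]*np.cos(y),-d[2],sp],4))
E
python3 -c "
from h import *
wp((.396,-.260,.216,1.70))"
```

```text
t 1.9 [ 0.3983 -0.257   0.4048] yaw 1.564 q1,q6 [-0.65 -0.64] w 0.094
[-0.003  -0.0023  0.1888 -0.1364]
```

Request:
{"op": "jog_arm", "data": {"rows": [{"gripper": 0.094,"slide": [0,0,0.03],"spin": -0.1},{"gripper": 0.094,"slide": [0,0,0.07],"spin": -0.147},{"gripper": 0.094,"slide": [0,0,0.11],"spin": -0.147},{"gripper": 0.094,"slide": [0,0,0.14],"spin": -0.147},{"gripper": 0.094,"slide": [0,0,0.165],"spin": -0.147},{"gripper": 0.094,"slide": [0,0,0.18],"spin": -0.147},{"gripper": 0.094,"slide": [0,0,0.189],"spin": -0.147},{"gripper": 0.094,"slide": [0,0,0.189],"spin": -0.147}]}}

```text
time_s: 2.65
ee_pos: [0.3961, -0.2603, 0.215]
eef_rot: [-3.141, -0.001, 1.7]
force: [0.6, -0.1, -0.4]
grip_width: 0.094
grip_force: 0.0
```

Request:
{"op": "jog_arm", "data": {"rows": [{"gripper": 0.04,"slide": [0,0,0],"spin": 0},{"gripper": 0.04,"slide": [0,0,0],"spin": 0},{"gripper": 0.04,"slide": [0,0,0],"spin": 0},{"gripper": 0.04,"slide": [0,0,0],"spin": 0},{"gripper": 0.04,"slide": [0,0,0],"spin": 0},{"gripper": 0.04,"slide": [0,0,0],"spin": 0},{"gripper": 0.04,"slide": [0,0,0],"spin": 0},{"gripper": 0.04,"slide": [0,0,0],"spin": 0}], "squeeze": 20}}

```text
time_s: 3.45
ee_pos: [0.3962, -0.2604, 0.2158]
eef_rot: [3.141, 0.0, 1.7]
force: [-0.9, 0.8, 2.4]
grip_width: 0.0517
grip_force: 20.0
```

Request:
{"op": "jog_arm", "data": {"rows": [{"gripper": 0.04,"slide": [0,0,-0.01],"spin": 0},{"gripper": 0.04,"slide": [0,0,-0.03],"spin": 0},{"gripper": 0.04,"slide": [0,0,-0.06],"spin": 0},{"gripper": 0.04,"slide": [0,0,-0.09],"spin": 0},{"gripper": 0.04,"slide": [0,0,-0.12],"spin": 0},{"gripper": 0.04,"slide": [0,0,-0.14],"spin": 0},{"gripper": 0.04,"slide": [0,0,-0.15],"spin": 0},{"gripper": 0.04,"slide": [0,0,-0.15],"spin": 0}], "squeeze": 30}}

```text
time_s: 4.25
ee_pos: [0.3961, -0.2603, 0.3667]
eef_rot: [3.14, 0.001, 1.7]
force: [0.2, -0.5, -2.1]
grip_width: 0.051
grip_force: 30.0
```

```bash
python3 -c "
from h import *
wp((.535,.283,.366,1.512))
P,d=cams.camera('top');m=(cloud('top',d));f=np.load('top0.npz')
cv2.imwrite('pics/top1.png',P[:,:,::-1])
p,d=cams.camera('scene');cv2.imwrite('pics/s1.png',cv2.resize(np.hstack([P[150:300,250:450],p[80:230,240:440]])[:,:,::-1],None,fx=2,fy=2))
"
```

```text
t 4.2 [ 0.3961 -0.2603  0.3667] yaw 1.7 q1,q6 [-0.66 -0.79] w 0.051
[0.5209 0.2076 0.0007 0.1878]
```

View pics/s1.png

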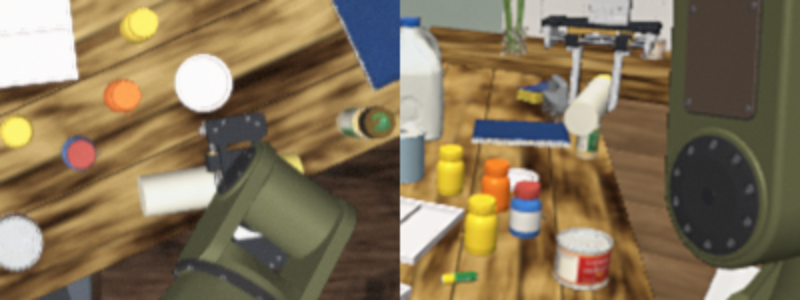

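The roll is held near its middle and level, at crop (175,190) in the top view and (585,105) in the side view. Now I carry it to the tray.

Request:
{"op": "jog_arm", "data": {"rows": [{"gripper": 0.04,"slide": [0.02,0.008,0],"spin": 0},{"gripper": 0.04,"slide": [0.05,0.02,0],"spin": 0.02},{"gripper": 0.04,"slide": [0.085,0.034,0],"spin": 0.04},{"gripper": 0.04,"slide": [0.125,0.05,0],"spin": 0.06},{"gripper": 0.04,"slide": [0.165,0.066,0],"spin": 0.08},{"gripper": 0.04,"slide": [0.205,0.082,0],"spin": 0.1},{"gripper": 0.04,"slide": [0.245,0.098,0],"spin": 0.12},{"gripper": 0.04,"slide": [0.28,0.112,0],"spin": 0.14}]}}

```text
time_s: 5.15
ee_pos: [0.4713, 0.0338, 0.3644]
eef_rot: [-3.139, -0.0, 1.559]
force: [1.1, -1.1, -1.5]
grip_width: 0.0509
grip_force: 30.0
```

Request:
{"op": "jog_arm", "data": {"rows": [{"gripper": 0.04,"slide": [0.035,0.0185,0],"spin": 0.01},{"gripper": 0.04,"slide": [0.07,0.037,0],"spin": 0.02},{"gripper": 0.04,"slide": [0.105,0.055,0],"spin": 0.03},{"gripper": 0.04,"slide": [0.14,0.074,0],"spin": 0.04},{"gripper": 0.04,"slide": [0.175,0.093,0],"spin": 0.048},{"gripper": 0.04,"slide": [0.205,0.109,0],"spin": 0.048},{"gripper": 0.04,"slide": [0.225,0.12,0],"spin": 0.048},{"gripper": 0.04,"slide": [0.225,0.12,0],"spin": 0.048}]}}

```text
time_s: 5.95
ee_pos: [0.5942, 0.2576, 0.363]
eef_rot: [-3.139, 0.001, 1.514]
force: [-0.3, -1.6, -3.9]
grip_width: 0.0513
grip_force: 30.0
```

```bash
python3 -c "
from h import *
wp((.535,.283,.240,1.512),(.535,.283,.2215,1.512))
"
```

```text
t 6.0 [0.5942 0.2576 0.363 ] yaw 1.514 q1,q6 [0.35 0.41] w 0.0513
[ 0.022  -0.0605  0.123   0.0019]
[ 0.022  -0.0605  0.1415  0.0019]
```

Request:
{"op": "jog_arm", "data": {"rows": [{"gripper": 0.04,"slide": [0.008,-0.02,0],"spin": 0},{"gripper": 0.04,"slide": [0.015,-0.04,0.01],"spin": 0},{"gripper": 0.04,"slide": [0.022,-0.0605,0.03],"spin": 0},{"gripper": 0.04,"slide": [0.022,-0.0605,0.06],"spin": 0},{"gripper": 0.04,"slide": [0.022,-0.0605,0.085],"spin": 0},{"gripper": 0.04,"slide": [0.022,-0.0605,0.105],"spin": 0},{"gripper": 0.04,"slide": [0.022,-0.0605,0.115],"spin": 0},{"gripper": 0.04,"slide": [0.022,-0.0605,0.115],"spin": 0}]}}

```text
time_s: 6.75
ee_pos: [0.5343, 0.2804, 0.2489]
eef_rot: [-3.139, 0.002, 1.511]
force: [0.1, 0.7, -1.7]
grip_width: 0.0515
grip_force: 30.0
```

```bash
python3 -c "
from h import *
wp((.535,.283,.2215,1.512))
P,d=cams.camera('top')
p,d=cams.camera('scene');cv2.imwrite('pics/s2.png',cv2.resize(np.hstack([P[100:290,80:280],p[150:340,130:330]])[:,:,::-1],None,fx=2,fy=2))
"
```

```text
t 6.8 [0.5343 0.2804 0.2489] yaw 1.511 q1,q6 [0.42 0.48] w 0.0515
[ 0.0026  0.0006  0.0274 -0.0005]
```

View pics/s2.png

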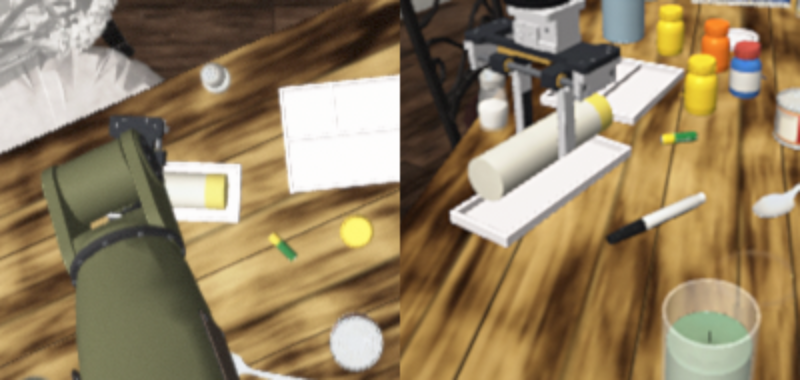

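The roll sits straight above the tray; its yellow end at crop (227,190) is just inside the tray's end at (238,190). I lower it.

Request:
{"op": "jog_arm", "data": {"rows": [{"gripper": 0.04,"slide": [0.003,0.001,0.006],"spin": 0},{"gripper": 0.04,"slide": [0.003,0.001,0.012],"spin": 0},{"gripper": 0.04,"slide": [0.003,0.001,0.018],"spin": 0},{"gripper": 0.04,"slide": [0.003,0.001,0.023],"spin": 0},{"gripper": 0.04,"slide": [0.003,0.001,0.026],"spin": 0},{"gripper": 0.04,"slide": [0.003,0.001,0.028],"spin": 0},{"gripper": 0.04,"slide": [0.003,0.001,0.028],"spin": 0},{"gripper": 0.04,"slide": [0.003,0.001,0.028],"spin": 0}]}}

```text
time_s: 7.65
ee_pos: [0.5358, 0.2839, 0.2228]
eef_rot: [3.141, -0.0, 1.512]
force: [0.4, 0.1, -2.3]
grip_width: 0.0513
grip_force: 30.0
```

Request:
{"op": "jog_arm", "data": {"rows": [{"gripper": 0.04,"slide": [0,0,0.002],"spin": 0},{"gripper": 0.04,"slide": [0,0,0.003],"spin": 0},{"gripper": 0.04,"slide": [0,0,0.003],"spin": 0}]}}

```text
time_s: 7.95
ee_pos: [0.5358, 0.2839, 0.2198]
eef_rot: [3.141, -0.0, 1.512]
force: [-0.9, -0.1, 0.1]
grip_width: 0.0512
grip_force: 30.0
```

Request:
{"op": "jog_arm", "data": {"rows": [{"gripper": 0.06,"slide": [0,0,0],"spin": 0},{"gripper": 0.075,"slide": [0,0,0],"spin": 0},{"gripper": 0.08,"slide": [0,0,0],"spin": 0},{"gripper": 0.08,"slide": [0,0,0],"spin": 0},{"gripper": 0.08,"slide": [0,0,-0.02],"spin": 0},{"gripper": 0.08,"slide": [0,0,-0.05],"spin": 0},{"gripper": 0.08,"slide": [0,0,-0.09],"spin": 0},{"gripper": 0.08,"slide": [0,0,-0.13],"spin": 0}]}}

```text
time_s: 8.75
ee_pos: [0.5356, 0.2838, 0.3509]
eef_rot: [-3.141, 0.0, 1.512]
force: [0.3, -0.8, 0.6]
grip_width: 0.0801
grip_force: 0.0
```

```bash
python3 -c "
from h import *
import math
# marker: long axis at pi/2-.391
wp((.3835,.2825,.350,math.pi/2-.391),(.3835,.2825,.202,math.pi/2-.391))
"
```

```text
t 8.8 [0.5356 0.2838 0.3509] yaw 1.512 q1,q6 [0.43 0.49] w 0.0801
[-0.0103 -0.1518  0.0009  0.332 ]
[-0.0103 -0.1518  0.1489  0.332 ]
```

Request:
{"op": "jog_arm", "data": {"rows": [{"gripper": 0.06,"slide": [-0.003,-0.04,0],"spin": 0.11},{"gripper": 0.06,"slide": [-0.005,-0.08,0],"spin": 0.22},{"gripper": 0.06,"slide": [-0.008,-0.12,0],"spin": 0.332},{"gripper": 0.05,"slide": [-0.01,-0.152,0.01],"spin": 0.332},{"gripper": 0.05,"slide": [-0.01,-0.152,0.04],"spin": 0.332},{"gripper": 0.05,"slide": [-0.01,-0.152,0.08],"spin": 0.332},{"gripper": 0.05,"slide": [-0.01,-0.152,0.11],"spin": 0.332},{"gripper": 0.05,"slide": [-0.01,-0.152,0.11],"spin": 0.332}]}}

```text
time_s: 9.55
ee_pos: [0.3827, 0.2824, 0.2368]
eef_rot: [-3.138, 0.005, 1.18]
force: [0.1, 0.2, 0.6]
grip_width: 0.0503
grip_force: 0.0
```

```bash
python3 -c "
from h import *
import math
wp((.383,.2825,.202,math.pi/2-.391))
P,d=cams.camera('top')
p,d=cams.camera('scene');cv2.imwrite('pics/s3.png',cv2.resize(np.hstack([P[100:300,80:280],p[150:350,130:330]])[:,:,::-1],None,fx=2,fy=2))
"
```

```text
t 9.6 [0.3827 0.2824 0.2368] yaw 1.18 q1,q6 [0.56 0.95] w 0.0503
[0.0002 0.0003 0.0348 0.0001]
```

View pics/s3.png

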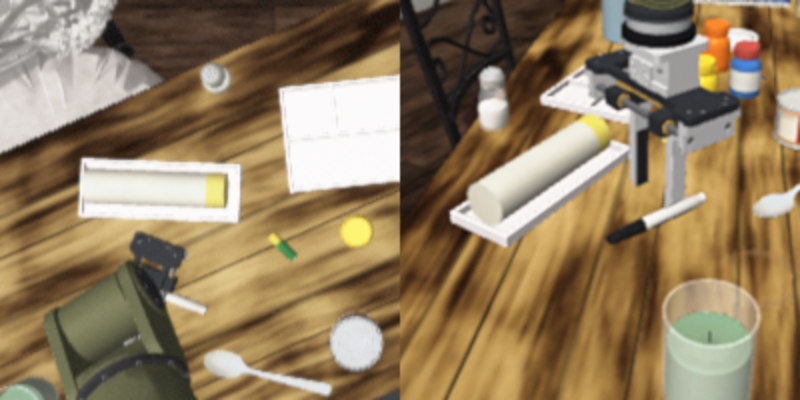

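The roll lies in the tray (crop 82–227 inside 80–240; I will measure it later). The fingers straddle the marker at (640,225).

Request:
{"op": "jog_arm", "data": {"rows": [{"gripper": 0.05,"slide": [0,0,0.015],"spin": 0},{"gripper": 0.05,"slide": [0,0,0.028],"spin": 0},{"gripper": 0.05,"slide": [0,0,0.034],"spin": 0},{"gripper": 0.05,"slide": [0,0,0.034],"spin": 0},{"gripper": 0.005,"slide": [0,0,0.034],"spin": 0},{"gripper": 0.005,"slide": [0,0,0.034],"spin": 0},{"gripper": 0.005,"slide": [0,0,0.034],"spin": 0},{"gripper": 0.005,"slide": [0,0,0.034],"spin": 0}], "squeeze": 10}}

```text
time_s: 10.45
ee_pos: [0.3835, 0.2829, 0.2059]
eef_rot: [3.141, -0.0, 1.18]
force: [-0.6, 0.1, -0.5]
grip_width: 0.0214
grip_force: 0.0
```

Request:
{"op": "jog_arm", "data": {"rows": [{"gripper": 0.005,"slide": [0,0,0],"spin": 0},{"gripper": 0.005,"slide": [0,0,0],"spin": 0},{"gripper": 0.005,"slide": [0,0,-0.01],"spin": 0},{"gripper": 0.005,"slide": [0,0,-0.04],"spin": 0},{"gripper": 0.005,"slide": [0,0,-0.08],"spin": 0},{"gripper": 0.005,"slide": [0,0,-0.12],"spin": 0},{"gripper": 0.005,"slide": [0,0,-0.15],"spin": 0},{"gripper": 0.005,"slide": [0,0,-0.15],"spin": 0}]}}

```text
time_s: 11.25
ee_pos: [0.3836, 0.283, 0.3602]
eef_rot: [3.137, -0.006, 1.18]
force: [0.2, -0.7, -1.5]
grip_width: 0.0151
grip_force: 10.0
```

```bash
python3 -c "
from h import *
import math
a=.087;c=np.array([.613,.005]);R=np.array([[np.cos(a),-np.sin(a)],[np.sin(a),np.cos(a)]])
for n,l in dict(long=(-.0375,0),small=(.0375,.055)).items(): print(n,c+R@l)
q=c+R@(-.0375,0)
wp((*q,.352,math.pi/2+a),(*q,.2075,math.pi/2+a))
p,d=cams.camera('scene');cv2.imwrite('pics/s4.png',cv2.resize(p[150:350,130:330][:,:,::-1],None,fx=2,fy=2))
"
```

```text
long [0.57564183 0.00174161]
small [0.6455792  0.06305037]
t 11.2 [0.3836 0.283  0.3602] yaw 1.18 q1,q6 [0.56 0.95] w 0.0151
[-0.1868  0.2847  0.0082 -0.4779]
[-0.1868  0.2847  0.1527 -0.4779]
```

View pics/s4.png

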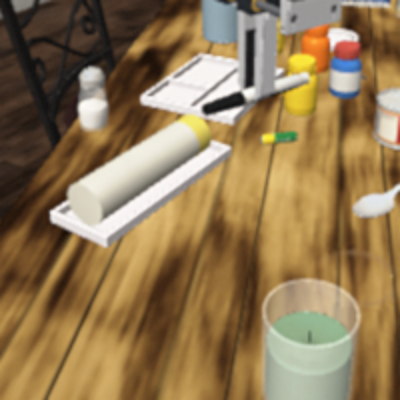

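The marker is held level, cap towards +y, at (255,92).

Request:
{"op": "jog_arm", "data": {"rows": [{"gripper": 0.005,"slide": [-0.015,0.023,0],"spin": -0.06},{"gripper": 0.005,"slide": [-0.035,0.054,0],"spin": -0.12},{"gripper": 0.005,"slide": [-0.06,0.092,0],"spin": -0.18},{"gripper": 0.005,"slide": [-0.085,0.13,0],"spin": -0.24},{"gripper": 0.005,"slide": [-0.11,0.168,0],"spin": -0.3},{"gripper": 0.005,"slide": [-0.14,0.214,0],"spin": -0.36},{"gripper": 0.005,"slide": [-0.17,0.259,0.005],"spin": -0.42},{"gripper": 0.005,"slide": [-0.187,0.285,0.01],"spin": -0.478}]}}

```text
time_s: 12.1
ee_pos: [0.5765, -0.0011, 0.3445]
eef_rot: [-3.14, -0.0, 1.659]
force: [1.1, 0.7, 1.4]
grip_width: 0.0153
grip_force: 10.0
```

Request:
{"op": "jog_arm", "data": {"rows": [{"gripper": 0.005,"slide": [0,0,0.02],"spin": 0},{"gripper": 0.005,"slide": [0,0,0.05],"spin": 0},{"gripper": 0.005,"slide": [0,0,0.075],"spin": 0},{"gripper": 0.005,"slide": [0,0,0.095],"spin": 0},{"gripper": 0.005,"slide": [0,0,0.105],"spin": 0},{"gripper": 0.005,"slide": [0,0,0.11],"spin": 0},{"gripper": 0.005,"slide": [0,0,0.11],"spin": 0}]}}

```text
time_s: 12.8
ee_pos: [0.5756, 0.0014, 0.2354]
eef_rot: [-3.141, -0.0, 1.658]
force: [-0.2, 0.4, 0.6]
grip_width: 0.0151
grip_force: 10.0
```

```bash
python3 -c "
from h import *
wp((.5756,.0017,.2075,np.pi/2+.087))
p,d=cams.camera('scene');cv2.imwrite('pics/s5.png',cv2.resize(p[130:250,160:320][:,:,::-1],None,fx=4,fy=4))
"
```

```text
t 12.8 [0.5756 0.0014 0.2354] yaw 1.658 q1,q6 [-0.06 -0.15] w 0.0151
[ 0.0003 -0.      0.0279  0.0001]
```

View pics/s5.png

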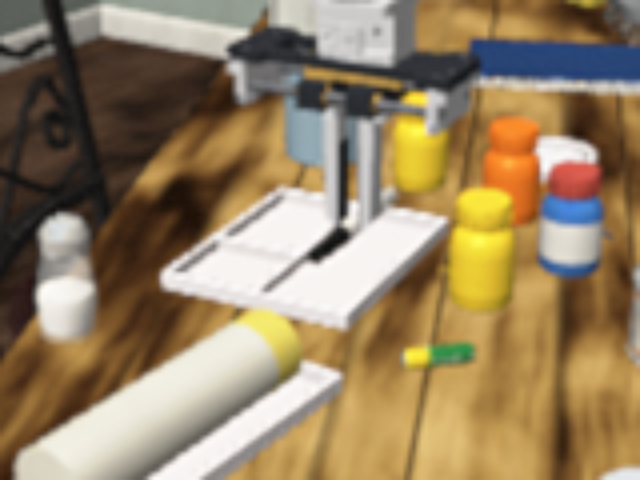

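The marker hangs over the robot-side compartment, its cap at (330,245). I lower it and release.

Request:
{"op": "jog_arm", "data": {"rows": [{"gripper": 0.005,"slide": [0,0,0.012],"spin": 0},{"gripper": 0.005,"slide": [0,0,0.022],"spin": 0},{"gripper": 0.005,"slide": [0,0,0.027],"spin": 0},{"gripper": 0.005,"slide": [0,0,0.027],"spin": 0},{"gripper": 0.005,"slide": [0,0,0.027],"spin": 0}]}}

```text
time_s: 13.35
ee_pos: [0.5756, 0.0014, 0.2084]
eef_rot: [-3.141, -0.0, 1.658]
force: [0.3, 0.2, -1.8]
grip_width: 0.0155
grip_force: 10.0
```

Request:
{"op": "jog_arm", "data": {"rows": [{"gripper": 0.025,"slide": [0,0,0],"spin": 0},{"gripper": 0.035,"slide": [0,0,0],"spin": 0},{"gripper": 0.035,"slide": [0,0,0],"spin": 0},{"gripper": 0.035,"slide": [0,0,-0.01],"spin": 0},{"gripper": 0.035,"slide": [0,0,-0.03],"spin": 0},{"gripper": 0.035,"slide": [0,0,-0.07],"spin": 0},{"gripper": 0.035,"slide": [0,0,-0.11],"spin": 0},{"gripper": 0.035,"slide": [0,0,-0.15],"spin": 0}]}}

```text
time_s: 14.15
ee_pos: [0.5753, 0.0014, 0.3611]
eef_rot: [3.141, 0.0, 1.658]
force: [0.7, -0.6, -1.1]
grip_width: 0.035
grip_force: 0.0
```

```bash
python3 -c "
from h import *
wp((.450,.1042,.300,np.pi/2-.752),(.450,.1042,.202,np.pi/2-.752))
"
```

```text
t 14.2 [0.5753 0.0014 0.3611] yaw 1.658 q1,q6 [-0.06 -0.15] w 0.035
[ 0.1133 -0.1159  0.0611  0.839 ]
[ 0.1133 -0.1159  0.1591  0.839 ]
```

Request:
{"op": "jog_arm", "data": {"rows": [{"gripper": 0.045,"slide": [0.019,-0.019,0],"spin": 0.14},{"gripper": 0.045,"slide": [0.038,-0.038,0],"spin": 0.28},{"gripper": 0.045,"slide": [0.057,-0.058,0],"spin": 0.42},{"gripper": 0.045,"slide": [0.076,-0.077,0],"spin": 0.56},{"gripper": 0.045,"slide": [0.095,-0.097,0.01],"spin": 0.7},{"gripper": 0.045,"slide": [0.113,-0.116,0.03],"spin": 0.839},{"gripper": 0.045,"slide": [0.113,-0.116,0.07],"spin": 0.839},{"gripper": 0.045,"slide": [0.113,-0.116,0.1],"spin": 0.839}]}}

```text
time_s: 14.95
ee_pos: [0.4496, 0.1043, 0.2582]
eef_rot: [3.141, -0.001, 0.819]
force: [1.1, -0.3, -0.8]
grip_width: 0.0448
grip_force: 0.0
```

```bash
python3 -c "
from h import *
P,d=cams.camera('top')
wp((.450,.1042,.202,np.pi/2-.752))
p,d=cams.camera('scene');cv2.imwrite('pics/s6.png',cv2.resize(np.hstack([P[130:270,150:330],p[150:290,180:360]])[:,:,::-1],None,fx=2.2,fy=2.2))
"
```

```text
t 15.0 [0.4488 0.1039 0.2541] yaw 0.819 q1,q6 [0.15 0.9 ] w 0.0446
[0.001  0.0006 0.0521 0.0005]
```

View pics/s6.png

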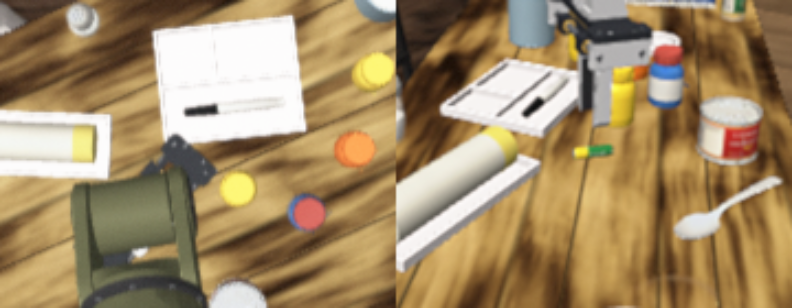

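The marker lies in the tote's long compartment (crop 185–285, 105). The gripper is above the battery at (593,152).

Request:
{"op": "jog_arm", "data": {"rows": [{"gripper": 0.045,"slide": [0,0,0.02],"spin": 0},{"gripper": 0.045,"slide": [0,0,0.04],"spin": 0},{"gripper": 0.045,"slide": [0,0,0.05],"spin": 0},{"gripper": 0.045,"slide": [0,0,0.053],"spin": 0},{"gripper": 0.045,"slide": [0,0,0.053],"spin": 0},{"gripper": 0.045,"slide": [0,0,0.053],"spin": 0}]}}

```text
time_s: 15.65
ee_pos: [0.4506, 0.1039, 0.2067]
eef_rot: [3.141, -0.001, 0.819]
force: [-0.7, 0.7, -0.3]
grip_width: 0.0451
grip_force: 0.0
```

Request:
{"op": "jog_arm", "data": {"rows": [{"gripper": 0.045,"slide": [0,0,0.004],"spin": 0},{"gripper": 0.045,"slide": [0,0,0.004],"spin": 0},{"gripper": 0.005,"slide": [0,0,0.004],"spin": 0},{"gripper": 0.005,"slide": [0,0,0.004],"spin": 0},{"gripper": 0.005,"slide": [0,0,0.004],"spin": 0},{"gripper": 0.005,"slide": [0,0,0.004],"spin": 0},{"gripper": 0.005,"slide": [0,0,0.004],"spin": 0},{"gripper": 0.005,"slide": [0,0,0.004],"spin": 0}], "squeeze": 10}}

```text
time_s: 16.45
ee_pos: [0.4503, 0.1038, 0.2017]
eef_rot: [3.142, -0.0, 0.819]
force: [0.8, -0.1, 0.6]
grip_width: 0.0168
grip_force: 9.9
```

Request:
{"op": "jog_arm", "data": {"rows": [{"gripper": 0.005,"slide": [0,0,-0.005],"spin": 0},{"gripper": 0.005,"slide": [0,0,-0.02],"spin": 0},{"gripper": 0.005,"slide": [0,0,-0.05],"spin": 0},{"gripper": 0.005,"slide": [0,0,-0.08],"spin": 0},{"gripper": 0.005,"slide": [0,0,-0.1],"spin": 0},{"gripper": 0.005,"slide": [0,0,-0.11],"spin": 0},{"gripper": 0.005,"slide": [0,0,-0.11],"spin": 0}]}}

```text
time_s: 17.15
ee_pos: [0.4503, 0.1039, 0.3126]
eef_rot: [3.14, -0.002, 0.819]
force: [0.4, 0.2, -0.8]
grip_width: 0.0164
grip_force: 9.9
```

```bash
python3 -c "
from h import *
wp((.6456,.063,.31,np.pi/2+.087),(.6456,.063,.208,np.pi/2+.087))
p,d=cams.camera('scene');cv2.imwrite('pics/s7.png',cv2.resize(p[130:250,180:340][:,:,::-1],None,fx=3,fy=3))
"
```

```text
t 17.1 [0.4503 0.1039 0.3126] yaw 0.819 q1,q6 [0.15 0.9 ] w 0.0164
[ 0.1035  0.1705  0.0026 -0.8389]
[ 0.1035  0.1705  0.1046 -0.8389]
```

View pics/s7.png

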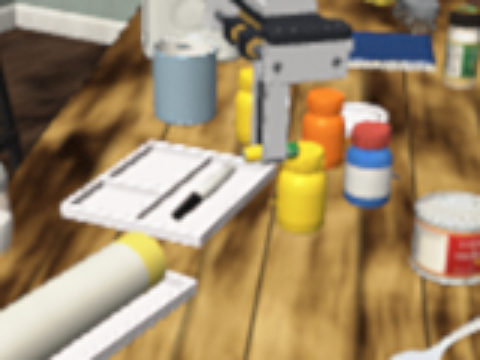

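The battery is held level at (270,152).

Request:
{"op": "jog_arm", "data": {"rows": [{"gripper": 0.005,"slide": [0.014,0.024,0],"spin": -0.13},{"gripper": 0.005,"slide": [0.03,0.05,0],"spin": -0.27},{"gripper": 0.005,"slide": [0.046,0.076,0],"spin": -0.41},{"gripper": 0.005,"slide": [0.062,0.102,0],"spin": -0.55},{"gripper": 0.005,"slide": [0.078,0.128,0],"spin": -0.69},{"gripper": 0.005,"slide": [0.094,0.154,0],"spin": -0.83},{"gripper": 0.005,"slide": [0.1035,0.1705,0.005],"spin": -0.839},{"gripper": 0.005,"slide": [0.1035,0.1705,0.02],"spin": -0.839}]}}

```text
time_s: 18.0
ee_pos: [0.6468, 0.0623, 0.29]
eef_rot: [3.142, 0.0, 1.657]
force: [-0.2, -0.4, -1.8]
grip_width: 0.0165
grip_force: 9.9
```

Request:
{"op": "jog_arm", "data": {"rows": [{"gripper": 0.005,"slide": [0,0,0.02],"spin": 0},{"gripper": 0.005,"slide": [0,0,0.04],"spin": 0},{"gripper": 0.005,"slide": [0,0,0.055],"spin": 0},{"gripper": 0.005,"slide": [0,0,0.065],"spin": 0},{"gripper": 0.005,"slide": [0,0,0.07],"spin": 0},{"gripper": 0.005,"slide": [0,0,0.07],"spin": 0}]}}

```text
time_s: 18.6
ee_pos: [0.6454, 0.063, 0.2212]
eef_rot: [-3.141, -0.0, 1.658]
force: [-0.5, -0.2, 0.4]
grip_width: 0.0164
grip_force: 9.9
```

```bash
python3 -c "
from h import *
wp((.6456,.063,.207,np.pi/2+.087))
"
```

```text
t 18.6 [0.6454 0.063  0.2212] yaw 1.658 q1,q6 [ 0.04 -0.05] w 0.0164
[-0.      0.0002  0.0142 -0.    ]
```

Request:
{"op": "jog_arm", "data": {"rows": [{"gripper": 0.005,"slide": [0,0,0.007],"spin": 0},{"gripper": 0.005,"slide": [0,0,0.012],"spin": 0},{"gripper": 0.005,"slide": [0,0,0.0145],"spin": 0},{"gripper": 0.005,"slide": [0,0,0.0145],"spin": 0},{"gripper": 0.005,"slide": [0,0,0.0145],"spin": 0}]}}

```text
time_s: 19.1
ee_pos: [0.6456, 0.063, 0.2073]
eef_rot: [3.141, -0.0, 1.658]
force: [-0.3, 0.1, -0.3]
grip_width: 0.0165
grip_force: 9.9
```

Request:
{"op": "jog_arm", "data": {"rows": [{"gripper": 0.025,"slide": [0,0,0],"spin": 0},{"gripper": 0.035,"slide": [0,0,0],"spin": 0},{"gripper": 0.035,"slide": [0,0,0],"spin": 0},{"gripper": 0.035,"slide": [0,0,-0.01],"spin": 0},{"gripper": 0.035,"slide": [0,0,-0.04],"spin": 0},{"gripper": 0.035,"slide": [0,0,-0.08],"spin": 0},{"gripper": 0.035,"slide": [0,0,-0.12],"spin": 0},{"gripper": 0.035,"slide": [0,0,-0.16],"spin": 0}]}}

```text
time_s: 19.9
ee_pos: [0.6452, 0.063, 0.3698]
eef_rot: [3.141, 0.0, 1.658]
force: [0.2, 0.6, -0.2]
grip_width: 0.0353
grip_force: 0.0
```

```bash
python3 -c "
from h import *
# closing line at -45deg-ish: directions to neighbours
j=np.array([.437,-.0925])
for n in((.518,-.157),(.470,-.0045),(.312,.001)): v=np.array(n)-j;print(np.degrees(np.arctan2(v[1],v[0])),np.hypot(*v))
wp((.437,-.0925,.37,np.pi/2+.35),(.437,-.0925,.225,np.pi/2+.35))
"
```

```text
-38.530180014826826 0.10354346913253391
69.44395478041655 0.09398404119849282
143.2035113844722 0.1561001281229455
t 19.9 [0.6452 0.063  0.3698] yaw 1.658 q1,q6 [ 0.04 -0.05] w 0.0353
[-1.368e-01 -2.209e-01 -2.000e-04 -2.630e-01]
[-0.1368 -0.2209  0.1448 -0.263 ]
```

Request:
{"op": "jog_arm", "data": {"rows": [{"gripper": 0.09,"slide": [-0.022,-0.036,0],"spin": -0.05},{"gripper": 0.09,"slide": [-0.045,-0.073,0],"spin": -0.1},{"gripper": 0.09,"slide": [-0.068,-0.11,0],"spin": -0.15},{"gripper": 0.09,"slide": [-0.091,-0.147,0],"spin": -0.183},{"gripper": 0.09,"slide": [-0.114,-0.184,0],"spin": -0.183},{"gripper": 0.09,"slide": [-0.137,-0.221,0],"spin": -0.183},{"gripper": 0.09,"slide": [-0.137,-0.221,0.02],"spin": -0.183},{"gripper": 0.09,"slide": [-0.137,-0.221,0.04],"spin": -0.183}]}}

```text
time_s: 20.7
ee_pos: [0.4365, -0.0934, 0.3282]
eef_rot: [3.139, 0.002, 1.839]
force: [0.4, -0.6, 0.0]
grip_width: 0.0897
grip_force: 0.0
```

```bash
python3 -c "
from h import *
P,d=cams.camera('top');
p,d=cams.camera('scene');cv2.imwrite('pics/s8.png',cv2.resize(np.hstack([P[120:260,200:380],p[130:270,180:360]])[:,:,::-1],None,fx=2.2,fy=2.2))
wp((.437,-.0925,.225,np.pi/2+.27))
"
```

```text
t 20.8 [ 0.4367 -0.0928  0.3262] yaw 1.84 q1,q6 [-0.29 -0.56] w 0.0901
[ 0.0002  0.0004  0.1012 -0.0005]
```

View pics/s8.png

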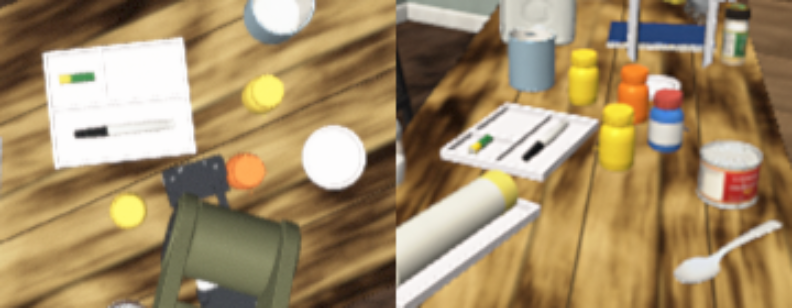

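The battery lies in the smallest compartment (crop 75,77) and the marker in the longest. The open fingers straddle the jar at (668,120).

Request:
{"op": "jog_arm", "data": {"rows": [{"gripper": 0.09,"slide": [0,0,0.02],"spin": 0},{"gripper": 0.09,"slide": [0,0,0.045],"spin": 0},{"gripper": 0.09,"slide": [0,0,0.07],"spin": 0},{"gripper": 0.09,"slide": [0,0,0.09],"spin": 0},{"gripper": 0.09,"slide": [0,0,0.1],"spin": 0},{"gripper": 0.09,"slide": [0,0,0.102],"spin": 0},{"gripper": 0.09,"slide": [0,0,0.102],"spin": 0},{"gripper": 0.07,"slide": [0,0,0.102],"spin": 0}], "squeeze": 15}}

```text
time_s: 21.6
ee_pos: [0.4376, -0.0928, 0.2262]
eef_rot: [3.14, 0.001, 1.841]
force: [0.4, 0.2, 0.0]
grip_width: 0.0852
grip_force: 0.0
```

Request:
{"op": "jog_arm", "data": {"rows": [{"gripper": 0.055,"slide": [0,0,0],"spin": 0},{"gripper": 0.04,"slide": [0,0,0],"spin": 0},{"gripper": 0.04,"slide": [0,0,0],"spin": 0},{"gripper": 0.04,"slide": [0,0,0],"spin": 0},{"gripper": 0.04,"slide": [0,0,0],"spin": 0},{"gripper": 0.04,"slide": [0,0,0],"spin": 0},{"gripper": 0.04,"slide": [0,0,0],"spin": 0}], "squeeze": 15}}

```text
time_s: 22.3
ee_pos: [0.4372, -0.0927, 0.2252]
eef_rot: [-3.141, -0.0, 1.841]
force: [-1.3, -0.1, 2.2]
grip_width: 0.0472
grip_force: 15.0
```

Request:
{"op": "jog_arm", "data": {"rows": [{"gripper": 0.04,"slide": [0,0,-0.005],"spin": 0},{"gripper": 0.04,"slide": [0,0,-0.02],"spin": 0},{"gripper": 0.04,"slide": [0,0,-0.045],"spin": 0},{"gripper": 0.04,"slide": [0,0,-0.075],"spin": 0},{"gripper": 0.04,"slide": [0,0,-0.1],"spin": 0},{"gripper": 0.04,"slide": [0,0,-0.12],"spin": 0},{"gripper": 0.04,"slide": [0,0,-0.13],"spin": 0},{"gripper": 0.04,"slide": [0,0,-0.13],"spin": 0}]}}

```text
time_s: 23.1
ee_pos: [0.4373, -0.0927, 0.356]
eef_rot: [3.14, 0.001, 1.841]
force: [-0.6, 0.1, -1.6]
grip_width: 0.0476
grip_force: 15.0
```

```bash
python3 -c "
from h import *
wp((.5335,-.280,.355,None),(.5335,-.280,.23,None))
"
```

```text
t 23.1 [ 0.4373 -0.0927  0.356 ] yaw 1.841 q1,q6 [-0.29 -0.56] w 0.0476
[-0.2062  0.0428  0.001   0.    ]
[-0.2062  0.0428  0.126   0.    ]
```

Request:
{"op": "jog_arm", "data": {"rows": [{"gripper": 0.04,"slide": [-0.015,0.003,0],"spin": 0},{"gripper": 0.04,"slide": [-0.04,0.008,0],"spin": 0},{"gripper": 0.04,"slide": [-0.075,0.016,0],"spin": 0},{"gripper": 0.04,"slide": [-0.11,0.023,0],"spin": 0},{"gripper": 0.04,"slide": [-0.145,0.03,0],"spin": 0},{"gripper": 0.04,"slide": [-0.175,0.036,0],"spin": 0},{"gripper": 0.04,"slide": [-0.197,0.041,0.01],"spin": 0},{"gripper": 0.04,"slide": [-0.206,0.043,0.025],"spin": 0}]}}

```text
time_s: 23.9
ee_pos: [0.5341, -0.2825, 0.3283]
eef_rot: [-3.141, -0.0, 1.839]
force: [1.1, 0.9, -1.9]
grip_width: 0.0476
grip_force: 15.0
```

Request:
{"op": "jog_arm", "data": {"rows": [{"gripper": 0.04,"slide": [0,0,0.02],"spin": 0},{"gripper": 0.04,"slide": [0,0,0.045],"spin": 0},{"gripper": 0.04,"slide": [0,0,0.065],"spin": 0},{"gripper": 0.04,"slide": [0,0,0.075],"spin": 0},{"gripper": 0.04,"slide": [0,0,0.08],"spin": 0},{"gripper": 0.04,"slide": [0,0,0.08],"spin": 0}]}}

```text
time_s: 24.5
ee_pos: [0.5336, -0.2801, 0.2496]
eef_rot: [-3.141, -0.001, 1.841]
force: [-0.4, 0.8, -1.4]
grip_width: 0.0474
grip_force: 15.0
```

```bash
python3 -c "
from h import *
P,d=cams.camera('top');
p,d=cams.camera('scene');cv2.imwrite('pics/s9.png',cv2.resize(np.hstack([P[120:260,270:450],p[100:240,220:400]])[:,:,::-1],None,fx=2.2,fy=2.2))
wp((.5335,-.280,.230,None))
"
```

```text
t 24.6 [ 0.5338 -0.28    0.2508] yaw 1.841 q1,q6 [-0.54 -0.81] w 0.0473
[ 0.0001 -0.0003  0.0208  0.    ]
```

View pics/s9.png

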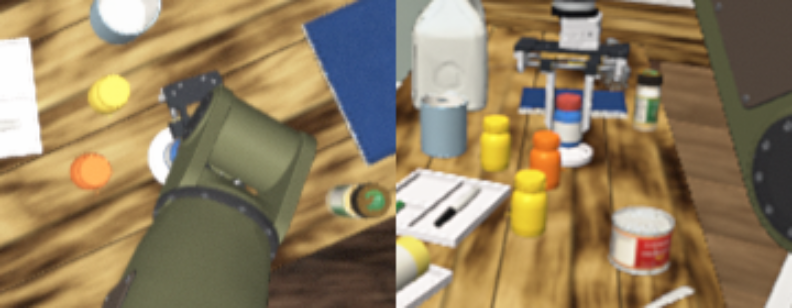

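The jar hangs upright over the holder, at (570,125) above (572,153).

Request:
{"op": "jog_arm", "data": {"rows": [{"gripper": 0.04,"slide": [0,0,0.01],"spin": 0},{"gripper": 0.04,"slide": [0,0,0.016],"spin": 0},{"gripper": 0.04,"slide": [0,0,0.019],"spin": 0},{"gripper": 0.04,"slide": [0,0,0.021],"spin": 0},{"gripper": 0.04,"slide": [0,0,0.021],"spin": 0},{"gripper": 0.04,"slide": [0,0,0.021],"spin": 0}]}}

```text
time_s: 25.2
ee_pos: [0.5337, -0.2798, 0.2293]
eef_rot: [3.141, 0.0, 1.841]
force: [0.1, 0.6, -0.1]
grip_width: 0.0474
grip_force: 15.0
```

Contact: the weight has come off the wrist. I release and rise.

Request:
{"op": "jog_arm", "data": {"rows": [{"gripper": 0.055,"slide": [0,0,0],"spin": 0},{"gripper": 0.07,"slide": [0,0,0],"spin": 0},{"gripper": 0.08,"slide": [0,0,0],"spin": 0},{"gripper": 0.08,"slide": [0,0,0],"spin": 0},{"gripper": 0.08,"slide": [0,0,-0.03],"spin": 0},{"gripper": 0.08,"slide": [0,0,-0.07],"spin": 0},{"gripper": 0.08,"slide": [0,0,-0.12],"spin": 0},{"gripper": 0.08,"slide": [0,0,-0.17],"spin": 0}]}}

```text
time_s: 26.0
ee_pos: [0.5334, -0.2796, 0.4009]
eef_rot: [-3.141, -0.0, 1.841]
force: [0.7, -0.1, -0.1]
grip_width: 0.0798
grip_force: 0.0
```

Request:
{"op": "jog_arm", "data": {"rows": [{"gripper": 0.08,"slide": [0,-0.04,0],"spin": 0},{"gripper": 0.08,"slide": [0,-0.08,0],"spin": 0},{"gripper": 0.08,"slide": [0,-0.12,0],"spin": 0},{"gripper": 0.08,"slide": [0,-0.15,0],"spin": 0},{"gripper": 0.08,"slide": [-0.04,-0.18,0],"spin": 0},{"gripper": 0.08,"slide": [-0.08,-0.18,0],"spin": 0},{"gripper": 0.08,"slide": [-0.12,-0.18,0],"spin": 0},{"gripper": 0.08,"slide": [-0.12,-0.18,0],"spin": 0}]}}

```text
time_s: 26.8
ee_pos: [0.3921, -0.4466, 0.3979]
eef_rot: [-3.141, -0.001, 1.838]
force: [-1.2, 0.5, -0.9]
grip_width: 0.0799
grip_force: 0.0
```

```bash
python3 - <<'E'
from h import *
p,d=cams.camera("top");P=cloud("top",d);s,_=cams.camera("scene")
cv2.imwrite("pics/fin.png",cv2.resize(np.vstack([p[100:240,110:390],s[120:260,150:430]])[:,:,::-1],None,fx=2,fy=2))
H,S,V=cv2.split(cv2.cvtColor(p,cv2.COLOR_RGB2HSV))
px=lambda x,y:(100+x/2.5,80+y/2.5)
def go(n,m,near,z):
    m=comp(m,near);v,u=np.nonzero(m);xy=plane("top",np.c_[u,v],z);print(n,m.sum(),rect(xy),np.percentile(P[m][:,2],[5,50,95]).round(4))
go("roll",P[:,:,2]>.03,px(150,288),.034);go("jar",P[:,:,2]>.065,px(640,275),.085)
go("shaker",P[:,:,2]>.03,px(218,148),.09);go("mug",P[:,:,2]>.03,px(565,110),.09)
wp()
E
```

```text
roll 1283 (array([539.9, 286.9]), array([207.6,  53.9]), np.float64(-0.058)) [0.0391 0.0529 0.0591]
jar 182 (array([ 536.5, -276.5]), array([41.8, 39.1]), np.float64(-0.033)) [0.0787 0.0847 0.0886]
shaker 191 (array([687. , 187.6]), array([42. , 41.7]), np.float64(1.556)) [0.0353 0.0816 0.0922]
mug 419 (array([ 723.2, -206.1]), array([92.8, 88.8]), np.float64(-0.093)) [0.0355 0.0728 0.0921]
t 26.9 [ 0.3921 -0.4437  0.3984] yaw 1.84 q1,q6 [-0.91 -1.18] w 0.0801
```

View pics/fin.png

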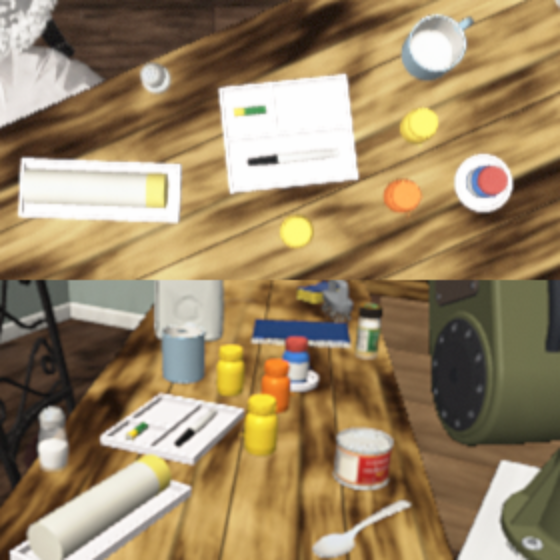

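Everything is in place. The roll measures about 1 mm from the tray's middle and the jar about 5 mm from the holder's centre. The battery and marker lie in their compartments, and the mug and shaker have not moved.

```bash
python3 -c "
from h import *
print(workorder.hand_in())"
```

```text
the job is handed in; nothing more can be done
None
```

I put the roll, jar, marker and battery into their organisers, let go of everything, left the shaker and mug where they stood, and handed the job in at about 27 s; the hand-in returned no verdict.

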